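# Set the ratchet to tighten and snug down the stand's front bolt

## Task

The order-screen stand's foot is being bolted down: the ratchet wrench sits on its loose front bolt, still set to undo. Flip the wrench's reversing lever to tighten, then work the handle to and fro until the bolt comes up tight at about 1.5 N·m (about 10 N on the middle of the grip), without overtightening. Let go, leaving the wrench on the bolt, its lever on tighten, and everything else on the counter where it is.

Things in the scene. Friction and masses are not known exactly. Their poses are not given: they have to be found in the camera images.
- foot: fixed stand foot, grey steel plate 160 x 220 x 8 mm. Origin on the counter on the front bolt's axis; z up, x to the foot's back. The wrench handle's middle position is along -x; it swings freely until it meets the rib at +-1.7 rad. Plate x -45..115, y -110..110 mm; upright rib 70 mm tall at x 34..40; round pole socket 42 mm across, 82 mm tall at x 80; two tight rear bolts.
- bolt: front hex bolt with the wrench's socket (25 mm across, 10 to 50 mm above the counter) on it; origin on its axis. Clockwise from above tightens. It runs about 1.8 to 3.8 rad against a thread drag of 0.45 N·m, then comes up on its seat at an angle not known beforehand; from there the torque climbs by about 20 N·m per rad. Let go, it springs back a few hundredths of a rad and stays tight.
- anchor: threaded anchor under the front bolt, hidden below the plate; origin on the bolt's axis, on the counter. The bolt's load on it (in N, at 22 mm radius) is its tightness: 0 until the bolt seats. Torque on the wrench while turning is about 0.45 N·m (thread drag) plus 0.022 N·m for every N of it; when the hand stands still the drag's share fades.
- grip (a point): middle of the wrench's black grip, on its top face, 71 mm above the counter, 150 mm from the bolt's axis; x from the bolt along the handle. Starts within 0.6 rad of the middle position. Grip: 95 to 200 mm from the axis, 24 wide, 53 to 71 mm high. Head 48 mm across, neck 37 mm wide, tops 75 mm high. Swung back it clicks (70 a turn, 0.25 N·m); up to 0.1 rad of free travel before it drives.
- lever (a joint): reversing lever on the wrench's head (rad): -0.5 undo, +0.5 tighten; beyond 0.2 it is engaged. Seen from the bolt out along the handle its tab is at the left for undo, right for tighten. It turns on a vertical pin 29 mm from the bolt's axis; 3 to 5 N moves the tab; let go it may settle back to 0.25. On undo the wrench drives anticlockwise and clicks freely clockwise; on tighten the reverse.
- tab (a point): top of the lever's red thumb tab, 91 mm above the counter; x points from the pin along the lever. The tab is 9 mm long (along the lever), 6 mm thick and stands 11 mm above the lever plate, whose top is about 80 mm above the counter. It is 25.5 mm from the pin, on the handle side, about 52 mm from the bolt's axis.
- socket_a: bystander: spare steel socket, 22 mm across, 30 mm tall, standing behind the foot; origin under its centre
- socket_b: bystander: spare steel socket, 27 mm across, 34 mm tall, standing behind the foot; origin under its centre
- tray: bystander: yellow tray of spare bolts, 90 x 70 x 24 mm, beside the foot; origin under its centre
- screwdriver: bystander: yellow screwdriver lying on the counter, 200 mm long, 26 mm thick; origin under its middle, x along the blade
- spanner: bystander: steel combination spanner lying flat, 180 mm long, 8 mm thick; origin under its middle
- tablet: bystander: black order tablet lying face up, 175 x 250 x 9 mm; origin under its centre
- pole: bystander: steel pole of the stand, 35 mm across, 280 mm long, lying with its 100 mm square screen plate upright at one end; origin on the counter under its middle
- jar: bystander: clear plastic jar with red lid, 116 mm across, 190 mm tall; origin under its centre

How it is judged:
On the way, in this order (a step that is already met when the one before it is completed fails the run):
1. the reversing lever is thrown over to tighten (joint past 0.2 rad) while the bolt is still loose (value of joint lever above 0.2 rad and contact force between bolt and anchor below 5 N), for 0.2 s.
2. the bolt is pulled up tight: it bears on its anchor with at least 35 N (about 1.2 N·m on the wrench), the lever on tighten (contact force between bolt and anchor above 35 N and value of joint lever above 0.1 rad), for 0.1 s.
At the end, for the whole second after the job is handed in: The bolt was pulled up to at least 35 N on its anchor (about 1.2 N·m on the wrench) and, let go and at rest, still bears on it with more than 8 N; the reversing lever is still on tighten (above 0.1 rad) (contact force between bolt and anchor above 8 N and value of joint lever above 0.1 rad and angular speed of bolt below 0.05 rad/s); the robot touches nothing.
It fails at once if the bolt is overtightened: more than 110 N on its anchor (about 2.9 N·m on the wrench, 19 N on the grip) (contact force between bolt and anchor above 110 N).
It fails at once if a bystander is moved by more than 30 mm (distance of any of socket_a, socket_b, tray, screwdriver, spanner, tablet, pole, jar from where it was at the start of the episode above 0.03 m).
It also fails if it takes over 72 s, if anything falls off the work surface, if the arm or the gripper's body presses on something with over 40 N, if the wrist force passes 120 N, or if a joint passes its speed limit or range.

## Robot

A 6-joint arm with a two-finger parallel gripper is mounted at the origin on the work surface. World frame = base frame: x ahead of the robot, y to its left, z up, the work surface at z = 0. Lengths are in m, angles in rad, forces in N, time in s.
With the tool pointing down it reaches from about 0.375 to 0.925 m from the base axis. Payload 5.7 kg.
Tool frame: the origin (TCP) lies between the finger pads; the fingertips stand 19 mm ahead of it and the grasp point (between the pads) is the TCP; z points along the fingers, y is the line along which they close (so a half turn about z gives the same grasp; the last joint's range is limited). The gripper opens to 88 mm and grips with 3 to 60 N. Pads are 20 mm wide; open, the fingers measure 115 mm over their backs; the gripper's body (75 mm by 178 mm) begins 61 mm behind the grasp point.
Start: joints at [1.094, 0.359, 1.51, -0, 1.272, -0.115], TCP at [0.212, 0.561, 0.242] pointing down, gripper open.
Joint ranges: [-2.97, 2.97], [-1.01, 2.36], [0.21, 2.38], [-0.96, 4.11], [0.2, 2.71], [-2.98, 2.98]. Speed limits (rad/s): [2.39, 2.39, 3.14, 3.14, 3.14, 3.14].

## Interface

Orientations are given as a rotation vector (axis times angle).
In Python, from plant import telemetry, get_image, get_calibration, robot gives the robot as it stands.
- The arm moves only by the tool apply_moves, never from a script. Its argument "increments" is a list of rows, each a list of 2 entries, a list of its own where there are three numbers: the shift along the tool's x, y, z in mm, then the turn, a rotation vector about the tool's x, y, z in degrees. A call has 1 to 12 rows; each row shifts and turns the commanded pose from where the row before left it, along the tool's axes as they then stand; what a row does not reach is not made up. A row lasts 1/10 s, in which the tool goes at most 50 mm and 8.59 degrees, less where a joint would pass 70% of its speed; a pose out of reach is approached as far as the arm can. A call with a gripper value outside its range is refused whole. "claw" is the finger opening in mm, from 0 to 87.8, set as the call begins (left out, the last holds). The fingers move at their own pace and stop on an object; the grip force is fixed at half the most. Time passes only in rows, so rows that do not move let the fingers close. It gives the time, the measured TCP pose, the force, the opening and the grip force at its end, in the units of the state.
- telemetry.observe(): the state, without advancing time (a new reading comes with each control period).
- get_image(name): name is "scene" or "side" or "wrist"; returns the picture (420x560x3 uint8, red, green, blue); there is no depth.
- get_calibration(name): a dict with "camera_matrix" (3x3 intrinsics, pixels), "dist_coeffs" ([k1, k2, p1, p2, k3] as OpenCV has them; the pictures are not rectified), "world_from_camera" (4x4, takes a point from camera to world coordinates). Camera axes: x right, y up, looking along -z (the intrinsics and any distortion apply to the point x, -y, -z); pixel columns grow to the right and rows downward; lengths in m; the calibration is good to about 2 mm. A picture is of the moment at which its call begins: read the wrist's pose just before it. get_calibration takes no time and is no camera call; for the wrist camera it gives the pose at the moment of the call.
- robot.hand_in(): hands the job in; it is judged then, once.
The state is a dict: "clock": time; "joint_pos": joint angles; "qd": joint speeds; "effort": joint torques, N m; "tcp_pos": TCP position; "eef_rot": TCP orientation; "wrist_force": force on the tool from outside, world axes, zero at the start; "moment": the same for the moment, N m; "gripper_width": finger opening in m; "gripper_force": force on a finger pad.
Only numpy, scipy, OpenCV 4.12 (cv2) and the standard library are available. Lean on these libraries where they do the work, as an engineer would, in place of code of your own. Each camera call takes 0.05 s, during which the arm holds its last target. There are 200 camera calls.

## Working session

There is one attempt and no reset: what is moved stays moved. The work goes in short steps, Python scripts to look and compute and a tool call to move; the robot and the scene stay as the last step left them, time stands still between calls to the robot, and variables do not carry over. Pictures are saved under pics/ and viewed, at most 10 in all, crops included, and the job is handed in when it is done.

Besides the shell and the picture viewer there is one more tool, called by a JSON object that holds its "api" and its "payload", one argument or row to a line. apply_moves: Moves the arm, as the interface text tells. Its arguments: {"type":"object","properties":{"increments":{"type":"array","items":{"type":"array"}},"claw":{"type":"number"}},"required":["increments"]}

```bash
ls; mkdir -p pics; cat > h.py <<'E'
import numpy as np, cv2
from plant import telemetry, get_image, get_calibration, robot
def ray(c,uv):
    K=np.array(c["camera_matrix"]);d=np.array(c["dist_coeffs"]);T=np.array(c["world_from_camera"])
    p=cv2.undistortPoints(np.array([[uv]],float),K,d)[0,0]
    return T[:3,3],T[:3,:3]@np.array([p[0],-p[1],-1])
def onz(c,uv,z):
    o,v=ray(c,uv);return o+v*(z-o[2])/v[2]
def proj(c,P):
    K=np.array(c["camera_matrix"]);d=np.array(c["dist_coeffs"]);T=np.array(c["world_from_camera"])
    q=T[:3,:3].T@(np.array(P)-T[:3,3]);q=q*[1,-1,-1]
    return cv2.projectPoints(q[None],np.zeros(3),np.zeros(3),K,d)[0][0,0]
def red(im):
    h=cv2.cvtColor(im,cv2.COLOR_RGB2HSV)
    return (((h[...,0]<8)|(h[...,0]>172))&(h[...,1]>130)&(h[...,2]>60)).astype(np.uint8)
def blobs(m,a=6):
    n,_,s,c=cv2.connectedComponentsWithStats(m)
    return [(s[i].tolist(),c[i].round(1).tolist()) for i in range(1,n) if s[i][4]>=a]
E
python3 - <<'E'
from h import *
print(telemetry.observe())
for n in("scene","side"):
    im=get_image(n);cv2.imwrite(f"pics/{n}0.png",im[...,::-1]);print(n,blobs(red(im)));print(np.array(get_calibration(n)["world_from_camera"]).round(2).tolist())
E
```

```text
pics
{'clock': 0.0, 'joint_pos': array([ 1.09392564e+00,  3.59499792e-01,  1.51138012e+00,  6.29341278e-06,
        1.27247433e+00, -1.15100735e-01]), 'qd': array([ 0.00051739,  0.00192621, -0.00097723, -0.00045324, -0.00093279,
       -0.00067759]), 'effort': array([-2.28115001e-03, -5.15373695e+01, -2.70726407e+01,  6.73779845e-02,
        3.52106499e-02, -8.74054399e-05]), 'tcp_pos': array([0.21207751, 0.56060719, 0.24083255]), 'eef_rot': array([-5.65082279e-01, -3.08982445e+00,  2.64356835e-03]), 'wrist_force': array([-0.44184634, -0.21354909, -0.54410554]), 'moment': array([-0.01986085,  0.01055984, -0.03369838]), 'gripper_force': 0.0, 'gripper_width': 0.08784341702489572}
scene [([69, 0, 131, 26, 871], [126.4, 12.7]), ([234, 0, 326, 106, 12305], [356.6, 49.6]), ([0, 50, 199, 221, 14715], [87.3, 107.9]), ([370, 53, 22, 3, 43], [380.5, 53.9]), ([526, 69, 34, 131, 2113], [549.0, 149.9]), ([412, 133, 35, 21, 591], [428.7, 143.0]), ([338, 149, 19, 11, 137], [346.9, 154.1]), ([380, 151, 20, 11, 140], [389.7, 155.8]), ([218, 190, 3, 5, 7], [219.4, 191.9]), ([233, 201, 3, 4, 9], [234.0, 202.8]), ([228, 203, 4, 4, 8], [229.2, 204.4]), ([237, 211, 2, 4, 7], [237.4, 212.3]), ([458, 254, 77, 111, 2361], [492.6, 307.4]), ([69, 285, 12, 5, 31], [75.5, 287.6])]
[[0.4, -0.58, 0.71, 1.41], [0.92, 0.27, -0.3, -0.34], [-0.02, 0.77, 0.64, 0.84], [0.0, 0.0, 0.0, 1.0]]
side [([25, 0, 280, 167, 22011], [207.5, 83.1]), ([171, 171, 17, 9, 98], [179.3, 175.3]), ([164, 189, 18, 10, 123], [172.5, 193.6]), ([292, 220, 2, 5, 9], [292.6, 222.2]), ([273, 230, 7, 5, 18], [276.5, 231.8]), ([254, 238, 8, 6, 18], [257.8, 240.3]), ([399, 314, 45, 45, 223], [422.0, 337.0]), ([460, 355, 56, 65, 1292], [485.2, 393.0])]
[[0.86, 0.28, -0.44, -0.06], [-0.52, 0.45, -0.72, -1.01], [-0.0, 0.85, 0.53, 0.81], [0.0, 0.0, 0.0, 1.0]]
```

View pics/scene0.png

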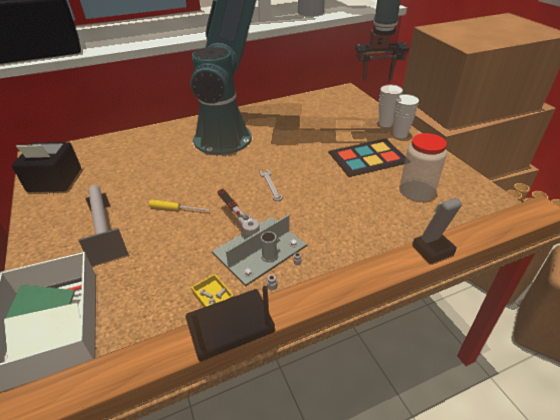

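View pics/side0.png

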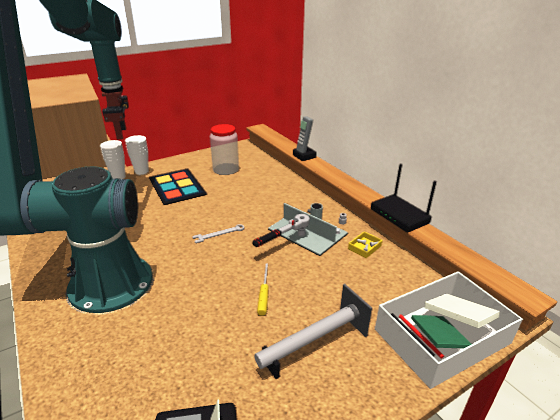

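The scene view shows the wrench head at about (251,226) and the grip end near (222,193). The side view has the head at (303,220) and the grip end near (256,243). I'll take magnified crops next.

```bash
python3 - <<'E'
from h import *
a=cv2.imread("pics/scene0.png")[180:290,200:320];b=cv2.imread("pics/side0.png")[195:265,240:360]
f=lambda x:cv2.resize(x,None,fx=5,fy=5,interpolation=cv2.INTER_CUBIC)
o=np.vstack([f(a)[:300],f(b)[:300]]);cv2.imwrite("pics/crop0.png",o);print(o.shape)
cs,cd=get_calibration("scene"),get_calibration("side")
for n,c,uv in(("sc head",cs,(251,226)),("sd head",cd,(303,220)),("sc end",cs,(222,193)),("sd end",cd,(256,243))):
    print(n,onz(c,uv,.07).round(3))
E
```

```text
(600, 600, 3)
sc head [ 0.607 -0.097  0.07 ]
sd head [ 0.599 -0.108  0.07 ]
sc end [ 0.428 -0.126  0.07 ]
sd end [ 0.408 -0.137  0.07 ]
```

View pics/crop0.png

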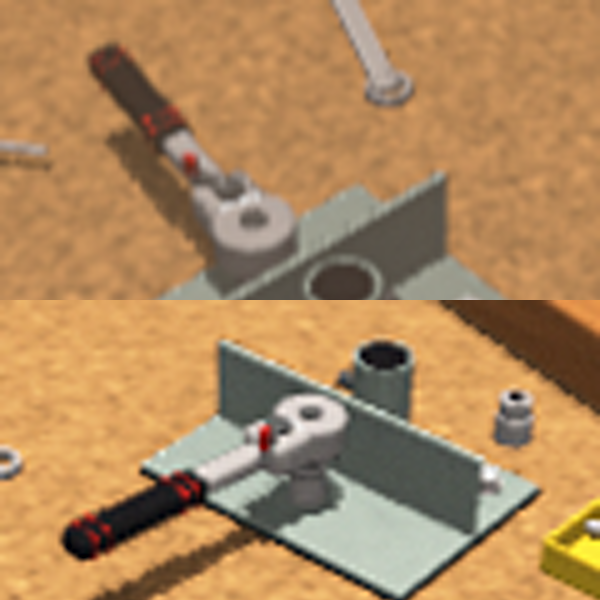

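The crop shows the wrench head's top hole at scene px (250.8,223.8) and side px (302.4,217.4). The red tab is on the undo side, at scene (238,212) and side (293,222). I'll measure these points and plan the approach.

```bash
cat >> h.py <<'E'
from scipy.spatial.transform import Rotation as Ro
def tri(u1,u2,c1=None,c2=None):
    o1,v1=ray(c1 or get_calibration("scene"),u1);o2,v2=ray(c2 or get_calibration("side"),u2)
    v1=v1/np.linalg.norm(v1);v2=v2/np.linalg.norm(v2)
    t=np.linalg.lstsq(np.c_[v1,-v2],o2-o1,rcond=None)[0];a,b=o1+t[0]*v1,o2+t[1]*v2
    return ((a+b)/2).round(4),round(float(np.linalg.norm(a-b)),4)
def togo(P,xdir=None):
    "shift in tool mm, turn deg about tool z, to reach P with tool x along xdir (mod pi)"
    s=telemetry.observe();R=Ro.from_rotvec(s["eef_rot"]).as_matrix()
    d=R.T@(np.array(P)-s["tcp_pos"])*1000;t=None
    if xdir is not None:
        q=R.T@np.array([*xdir,0]);t=np.degrees(np.arctan2(q[1],q[0]));t=(t+90)%180-90
    return d.round(1),t
E
python3 - <<'E'
from h import *
print("head",tri((250.8,223.8),(302.4,217.4)))
print("tab",tri((238,212),(293,222)))
print("end",tri((221,191),(256.4,242.4)))
print("rib ends",tri((289,215),(284,204)))
s=telemetry.observe();R=Ro.from_rotvec(s["eef_rot"]).as_matrix();print(R.round(2))
T=np.array(get_calibration("wrist")["world_from_camera"]);print("cam in tool",(R.T@(T[:3,3]-s["tcp_pos"])).round(3),(R.T@T[:3,:3]).round(2))
print("to above",togo((.52,-.115,.25),(-.98,-.17)))
E
```

```text
head (array([ 0.6036, -0.0967,  0.0736]), 0.0032)
tab (array([ 0.5531, -0.1163,  0.0847]), 0.0036)
end (array([ 0.4134, -0.1264,  0.0652]), 0.0041)
rib ends (array([0.6063, 0.0198, 0.0641]), 0.0047)
[[-0.94  0.35 -0.  ]
 [ 0.35  0.94 -0.  ]
 [ 0.   -0.   -1.  ]]
cam in tool [ 0.075 -0.    -0.143] [[-0.    0.96  0.27]
 [ 1.    0.   -0.  ]
 [-0.    0.27 -0.96]]
to above (array([-527.1, -523. ,   -8.4]), np.float64(-30.569610108439633))
```

{"api": "apply_moves", "payload": {
  "increments": [
    [[-35,-35,0],[0,0,0]],
    [[-35,-35,0],[0,0,0]],
    [[-35,-35,0],[0,0,0]],
    [[-35,-35,0],[0,0,0]],
    [[-35,-35,0],[0,0,0]],
    [[-35,-35,0],[0,0,0]],
    [[-35,-35,0],[0,0,0]],
    [[-35,-35,0],[0,0,0]],
    [[-35,-35,0],[0,0,0]],
    [[-35,-35,0],[0,0,0]],
    [[-35,-35,0],[0,0,0]],
    [[-35,-35,0],[0,0,0]]
  ],
  "claw": 0
}}

```text
clock: 1.3
tcp_pos: [0.4567, 0.0176, 0.2416]
eef_rot: [-0.566, -3.09, -0.0]
wrist_force: [-0.1, 1.1, -0.1]
gripper_width: 0.0004
gripper_force: 0.0
```

{"api": "apply_moves", "payload": {
  "increments": [
    [[-35,-35,-2],[0,0,0]],
    [[-35,-35,-2],[0,0,0]],
    [[-35,-35,-2],[0,0,0]],
    [[0,0,0],[0,0,-8]],
    [[0,0,0],[0,0,-8]],
    [[0,0,0],[0,0,-8]],
    [[0,0,0],[0,0,-6.5]],
    [[0,0,0],[0,0,0]]
  ]
}}

```text
clock: 2.1
tcp_pos: [0.5172, -0.1157, 0.2473]
eef_rot: [0.269, -3.129, -0.0]
wrist_force: [-0.4, -0.7, -0.4]
gripper_width: 0.0004
gripper_force: 0.0
```

```bash
python3 - <<'E'
from h import *
s=telemetry.observe();print(s["clock"],s["tcp_pos"],s["joint_pos"].round(2),s["gripper_width"],s["wrist_force"])
c=get_calibration("wrist");im=get_image("wrist");cv2.imwrite("pics/w1.png",im[...,::-1])
np.save("c1.npy",c,allow_pickle=True)
for b in blobs(red(im),15):print(b,onz(c,b[1],.088).round(4))
print("expect head,tab,end px",[proj(c,p).round() for p in((.6036,-.0967,.075),(.553,-.116,.088),(.413,-.126,.065))])
print(togo((.52,-.115,.25),(-.98,-.155)))
E
```

```text
2.1 [ 0.51723285 -0.11569453  0.24726543] [-0.35  0.25  1.65 -0.    1.24 -2.09] 0.0004463618799384012 [-0.39469731 -0.66034963 -0.35751256]
([276, 97, 24, 6, 101], [286.8, 99.6]) [ 0.4177 -0.1254  0.088 ]
([276, 107, 23, 6, 93], [286.5, 110.0]) [ 0.4272 -0.124   0.088 ]
([274, 167, 22, 6, 97], [284.9, 169.4]) [ 0.4842 -0.1155  0.088 ]
([274, 176, 23, 6, 89], [285.4, 178.5]) [ 0.4933 -0.1133  0.088 ]
([270, 226, 7, 11, 58], [273.1, 231.2]) [ 0.5516 -0.1163  0.088 ]
([17, 272, 15, 4, 27], [24.0, 273.0]) [ 0.6547 -0.3978  0.088 ]
([523, 272, 19, 4, 35], [531.3, 273.0]) [0.5527 0.193  0.088 ]
expect head,tab,end px [array([283., 272.]), array([273., 232.]), array([286.,  97.])]
(array([-2.8,  0.2, -2.6]), np.float64(0.6328809117597416))
```

View pics/w1.png

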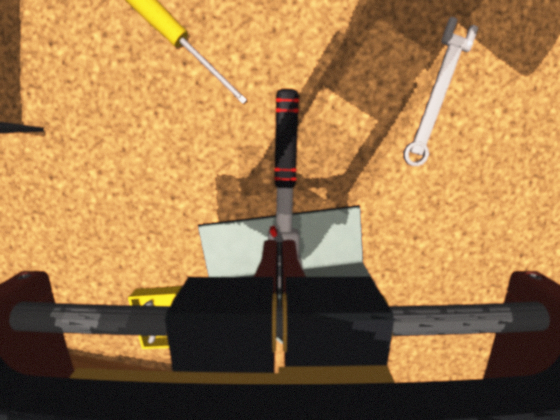

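In the wrist view the red tab is at (273,231) and the grip runs from (287,92) to (285,185). The tab comes out 11 mm left of the handle line and 55 mm from the bolt, which is consistent with undo. I'll go to its left.

```bash
python3 - <<'E'
from h import *
c=np.load("c1.npy",allow_pickle=True).item()
a,b=onz(c,(286.7,104.8),.067),onz(c,(285.1,174),.067);u=(a-b)/np.linalg.norm(a-b);print(a,b,u,np.linalg.norm(a-b))
h=np.array([.6036,-.0967]);r=b[:2]-h;print("r",np.hypot(*r),"off",u[0]*r[1]-u[1]*r[0])
t=np.array([.5516,-.1163]);l=np.array([-u[1],u[0]]);print("tab along/left of grip line",(t-b[:2])@u[:2],(t-b[:2])@l)
p=t+l*.030;print(p,togo((*p,.102),u[:2]))
E
```

```text
[ 0.42094401 -0.12440971  0.067     ] [ 0.49188897 -0.11345364  0.067     ] [-0.98828473 -0.1526214   0.        ] 0.0717859485953306
r 0.11296034124716824 off -0.0004921267302959234
tab along/left of grip line -0.058577083815396905 0.011926194644156504
[ 0.55617864 -0.14594854] (array([-33.4, -36.4, 145.3]), np.float64(0.8416470326022676))
```

{"api": "apply_moves", "payload": {
  "increments": [
    [[-11,-12,20],[0,0,0.8]],
    [[-11,-12,25],[0,0,0]],
    [[-11,-12,30],[0,0,0]],
    [[0,0,30],[0,0,0]],
    [[0,0,25],[0,0,0]],
    [[0,0,10],[0,0,0]],
    [[0,0,5],[0,0,0]],
    [[0,0,0],[0,0,0]]
  ]
}}

```text
clock: 2.95
tcp_pos: [0.556, -0.1459, 0.1028]
eef_rot: [0.244, -3.132, 0.0]
wrist_force: [-0.5, -0.6, 0.1]
gripper_width: 0.0004
gripper_force: 0.0
```

```bash
python3 - <<'E'
from h import *
s=telemetry.observe();print(s["wrist_force"]);print(togo((.55617,-.14595,.102)))
a=get_image("side")[190:260,250:350,::-1];b=get_image("wrist")[180:300,200:360,::-1]
o=np.hstack([cv2.resize(a,(400,280),interpolation=2),cv2.resize(b,(373,280),interpolation=2)]);cv2.imwrite("pics/p2.png",o)
E
```

```text
[-0.47833164 -0.58194408  0.06389256]
(array([-0.1, -0. ,  0.8]), None)
```

View pics/p2.png

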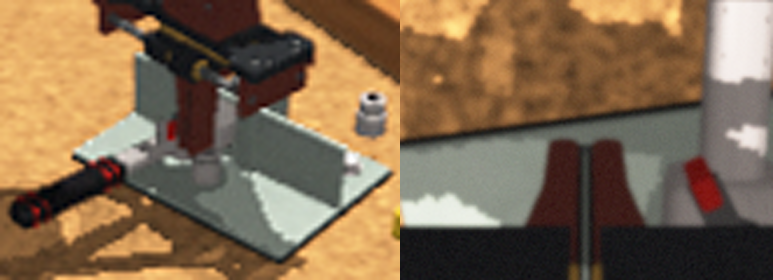

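The finger stands clear left of the red tab, and the tip height looks right. Now I'll push right.

{"api": "apply_moves", "payload": {
  "increments": [
    [[0,5,0],[0,0,0]],
    [[0,4,0],[0,0,0]],
    [[0,3,0],[0,0,0]],
    [[0,3,0],[0,0,0]],
    [[0,3,0],[0,0,0]],
    [[0,3,0],[0,0,0]],
    [[0,3,0],[0,0,0]]
  ]
}}

```text
clock: 3.75
tcp_pos: [0.5517, -0.1227, 0.1027]
eef_rot: [0.246, -3.131, 0.002]
wrist_force: [-2.8, -4.9, 0.8]
gripper_width: 0.0001
gripper_force: 1.9
```

{"api": "apply_moves", "payload": {
  "increments": [
    [[0,3,0],[0,0,0]],
    [[0,3,0],[0,0,0]]
  ]
}}

```text
clock: 3.95
tcp_pos: [0.5509, -0.1162, 0.1025]
eef_rot: [0.246, -3.131, 0.0]
wrist_force: [-1.0, -4.6, 1.1]
gripper_width: 0.0004
gripper_force: 1.8
```

```bash
python3 - <<'E'
from h import *
s=telemetry.observe();print(s["wrist_force"],s["tcp_pos"])
c=get_calibration("wrist");im=get_image("wrist")
for b in blobs(red(im),15):print(b,onz(c,b[1],.088).round(4))
c=get_calibration("side");im=get_image("side")[190:260,240:350];print([( [q[0]+240,q[1]+190]) for _,q in blobs(red(im),4)])
E
```

```text
[-0.96847955 -4.61909007  1.06756961] [ 0.55087044 -0.11623937  0.10254103]
([281, 6, 44, 12, 309], [301.9, 10.6]) [ 0.4226 -0.1258  0.088 ]
([280, 27, 45, 10, 312], [301.4, 31.0]) [ 0.4315 -0.1245  0.088 ]
([279, 143, 42, 9, 245], [299.8, 146.8]) [ 0.4856 -0.1159  0.088 ]
([279, 160, 41, 9, 242], [298.8, 164.1]) [ 0.4945 -0.1148  0.088 ]
([264, 241, 8, 6, 21], [267.6, 243.5]) [ 0.5413 -0.1245  0.088 ]
([289, 241, 16, 28, 222], [298.3, 255.9]) [ 0.5461 -0.106   0.088 ]
([285, 255, 9, 8, 21], [289.2, 258.0]) [ 0.5482 -0.111   0.088 ]
([257, 264, 10, 11, 24], [260.7, 268.6]) [ 0.5574 -0.1262  0.088 ]
([285, 269, 18, 7, 33], [294.2, 272.0]) [ 0.5565 -0.1066  0.088 ]
([17, 272, 23, 4, 46], [29.1, 273.2]) [ 0.5846 -0.2666  0.088 ]
([519, 272, 20, 6, 41], [527.6, 273.2]) [0.5369 0.036  0.088 ]
([0, 279, 29, 18, 153], [9.7, 285.6]) [ 0.5961 -0.2811  0.088 ]
([531, 278, 29, 19, 141], [547.7, 286.1]) [0.5437 0.054  0.088 ]
[[268.8, 191.9], [297.1, 191.6], [309.2, 208.1], [288.2, 208.7], [293.0, 214.8], [276.3, 231.4], [257.7, 240.1]]
```

{"api": "apply_moves", "payload": {
  "increments": [
    [[0,3,0],[0,0,0]],
    [[0,3,0],[0,0,0]],
    [[0,3,0],[0,0,0]],
    [[0,2,0],[0,0,0]]
  ]
}}

```text
clock: 4.45
tcp_pos: [0.5503, -0.1054, 0.1027]
eef_rot: [-0.246, 3.131, -0.001]
wrist_force: [1.6, -3.6, -3.0]
gripper_width: 0.0009
gripper_force: 2.5
```

{"api": "apply_moves", "payload": {
  "increments": [
    [[0,1.5,0],[0,0,0]],
    [[0,0,0],[0,0,0]]
  ]
}}

```text
clock: 4.65
tcp_pos: [0.5502, -0.1039, 0.1028]
eef_rot: [-0.246, 3.13, -0.001]
wrist_force: [1.9, -4.6, -2.3]
gripper_width: 0.0008
gripper_force: 2.1
```

```bash
python3 - <<'E'
from h import *
s=telemetry.observe();print(s["wrist_force"],s["tcp_pos"])
c=get_calibration("wrist");im=get_image("wrist")
for b in blobs(red(im),80):print(b,onz(c,b[1],.088).round(4))
E
```

```text
[ 1.92531125 -4.57835168 -2.28936356] [ 0.55020086 -0.103924    0.10279686]
([266, 3, 44, 12, 328], [287.9, 7.8]) [ 0.4218 -0.1202  0.088 ]
([265, 23, 44, 12, 312], [286.5, 28.4]) [ 0.4308 -0.1194  0.088 ]
([263, 140, 41, 10, 228], [283.9, 144.5]) [ 0.4851 -0.1119  0.088 ]
([263, 158, 40, 9, 227], [283.1, 161.8]) [ 0.494  -0.1109  0.088 ]
([290, 246, 18, 29, 227], [300.3, 258.7]) [ 0.5471 -0.0922  0.088 ]
([0, 277, 25, 18, 126], [10.0, 284.8]) [ 0.5951 -0.2689  0.088 ]
```

The tab now lies 12 mm right of the handle line, so the lever is fully over. I'll back off, rise, make a half turn and open to straddle the grip.

{"api": "apply_moves", "payload": {
  "increments": [
    [[0,-5,0],[0,0,0]],
    [[0,-10,0],[0,0,0]],
    [[0,0,-40],[0,0,0]],
    [[20,0,-20],[0,0,0]],
    [[0,0,0],[0,0,8.5]],
    [[0,0,0],[0,0,8.5]],
    [[0,0,0],[0,0,8.5]],
    [[0,0,0],[0,0,8.5]],
    [[0,0,0],[0,0,8.5]],
    [[0,0,0],[0,0,8.5]],
    [[0,0,0],[0,0,8.5]],
    [[0,0,0],[0,0,8.5]]
  ]
}}

```text
clock: 5.9
tcp_pos: [0.5315, -0.122, 0.1626]
eef_rot: [-1.556, -2.728, -0.001]
wrist_force: [-0.2, 0.0, 0.3]
gripper_width: 0.0006
gripper_force: 0.0
```

{"api": "apply_moves", "payload": {
  "increments": [
    [[0,0,0],[0,0,8.5]],
    [[0,0,0],[0,0,8.5]],
    [[0,0,0],[0,0,8.5]],
    [[0,0,0],[0,0,8.5]],
    [[0,0,0],[0,0,8.5]],
    [[0,0,0],[0,0,8.5]],
    [[0,0,0],[0,0,8.5]],
    [[0,0,0],[0,0,8.5]],
    [[0,0,0],[0,0,8.5]],
    [[0,0,0],[0,0,8.5]],
    [[0,0,0],[0,0,8.5]],
    [[0,0,0],[0,0,8.5]]
  ]
}}

```text
clock: 7.1
tcp_pos: [0.5315, -0.122, 0.1626]
eef_rot: [-3.099, -0.507, 0.001]
wrist_force: [0.4, 0.7, -0.1]
gripper_width: 0.0005
gripper_force: 0.0
```

{"api": "apply_moves", "payload": {
  "increments": [
    [[35,0,0],[0,0,8.5]],
    [[0,0,0],[0,0,1.5]],
    [[0,0,0],[0,0,0]]
  ],
  "claw": 40
}}

```text
clock: 7.4
tcp_pos: [0.5649, -0.1105, 0.1625]
eef_rot: [-3.131, -0.248, 0.001]
wrist_force: [-0.2, 0.5, 0.2]
gripper_width: 0.0207
gripper_force: 0.0
```

```bash
python3 - <<'E'
from h import *
s=telemetry.observe();print(s["clock"],s["wrist_force"],s["tcp_pos"],s["joint_pos"].round(2),s["gripper_width"])
for n in("scene","side"):
    c=get_calibration(n);im=get_image(n)
    for b in blobs(red(im),4):
        p=onz(c,b[1],.067)
        if .38<p[0]<.65 and -.2<p[1]<0: print(n,b,p.round(4),onz(c,b[1],.088).round(4))
c=get_calibration("wrist");im=get_image("wrist");cv2.imwrite("pics/w3.png",im[...,::-1])
for b in blobs(red(im),25):print(b,onz(c,b[1],.067).round(4),onz(c,b[1],.088).round(4))
E
```

```text
7.4 [-0.15174646  0.47135908  0.23551112] [ 0.56494444 -0.11053437  0.16248682] [-0.31  0.41  1.65  0.    1.08  1.1 ] 0.020745704332663078
scene ([220, 189, 5, 6, 11], [221.7, 191.5]) [ 0.4168 -0.1238  0.067 ] [ 0.4436 -0.1296  0.088 ]
scene ([245, 208, 2, 4, 8], [245.5, 209.5]) [ 0.53   -0.0856  0.067 ] [ 0.5537 -0.0924  0.088 ]
side ([287, 217, 2, 4, 8], [287.5, 218.5]) [ 0.5637 -0.0708  0.067 ] [ 0.5461 -0.0972  0.088 ]
side ([272, 229, 5, 2, 5], [274.0, 229.4]) [ 0.4932 -0.1009  0.067 ] [ 0.4776 -0.1264  0.088 ]
side ([277, 231, 3, 3, 4], [278.0, 231.8]) [ 0.4971 -0.1186  0.067 ] [ 0.4814 -0.1436  0.088 ]
side ([253, 237, 9, 7, 26], [257.2, 239.7]) [ 0.421  -0.1208  0.067 ] [ 0.4074 -0.1457  0.088 ]
([248, 231, 10, 12, 80], [253.0, 236.6]) [ 0.5442 -0.0914  0.067 ] [ 0.5524 -0.092   0.088 ]
([253, 287, 27, 7, 114], [265.1, 291.0]) [ 0.4939 -0.1091  0.067 ] [ 0.5066 -0.1082  0.088 ]
([254, 297, 26, 7, 97], [264.4, 300.8]) [ 0.4838 -0.1099  0.067 ] [ 0.4973 -0.1089  0.088 ]
([254, 352, 24, 15, 232], [265.6, 359.6]) [ 0.4177 -0.1206  0.067 ] [ 0.4371 -0.1187  0.088 ]
```

View pics/w3.png

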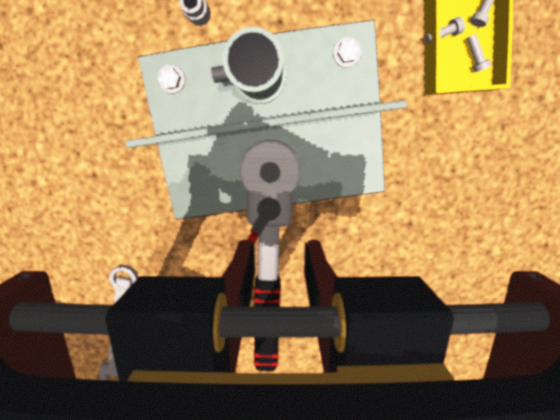

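The tab is at (253,237) on the tighten side, the head hole is at (270,172), and the rib runs from (128,144) to (405,103).

```bash
python3 - <<'E'
from h import *
c=get_calibration("wrist")
h=onz(c,(270,172),.075);print("head",h)
a,b=onz(c,(128,144),.078),onz(c,(405,103),.078);d=b-a;print("rib",a,b,np.linalg.norm(d),"foot yaw",np.arctan2(-d[1],-d[0])-np.pi/2)
g1=onz(c,(264.8,295.8),.067);g2=np.array([.4177,-.1206]);
B=(h[:2]+np.array([.6036,-.0967]))/2
m=(g1[:2]+g2)/2;print("grip mid",m,np.linalg.norm(m-B))
u=(g2-g1[:2]);u/=np.linalg.norm(u);u2=(m-B)/np.linalg.norm(m-B);print(u,u2)
P=B+.175*u2;print("B",B,"P",P,togo((*P,.1),u2))
E
```

```text
head [ 0.60214486 -0.09752185  0.075     ]
rib [0.60724326 0.01205192 0.078     ] [ 0.66851088 -0.18707375  0.078     ] 0.20833806953253503 foot yaw 0.2984905980393133
grip mid [ 0.45330896 -0.11505719] 0.15063632243643416
[-0.98810113 -0.15380561] [-0.9928779  -0.11913636]
B [ 0.60287243 -0.09711093] P [ 0.4291188  -0.11795979] (array([-134.2,  -13.9,   62.6]), np.float64(2.1966653131585474))
```

{"api": "apply_moves", "payload": {
  "increments": [
    [[-45,-4,0],[0,0,0]],
    [[-45,-5,0],[0,0,0]],
    [[-44,-5,20],[0,0,0]],
    [[0,0,30],[0,0,2.2]],
    [[0,0,12],[0,0,0]],
    [[0,0,0],[0,0,0]]
  ]
}}

```text
clock: 8.15
tcp_pos: [0.4281, -0.1171, 0.0995]
eef_rot: [-3.134, -0.186, 0.005]
wrist_force: [-0.7, -0.8, 0.1]
gripper_width: 0.04
gripper_force: 0.0
```

```bash
python3 - <<'E'
from h import *
s=telemetry.observe();print(s["tcp_pos"],s["wrist_force"],s["gripper_width"],togo((.4291,-.11796,.074),(-.9929,-.1191)))
im=get_image("wrist");cv2.imwrite("pics/w4.png",im[200:,100:460,::-1])
E
```

```text
[ 0.42814345 -0.11714446  0.0995302 ] [-0.71627268 -0.75812707  0.11117606] 0.04001562360762778 (array([ 0.9,  1. , 25.5]), np.float64(-0.06371508757547417))
```

View pics/w4.png

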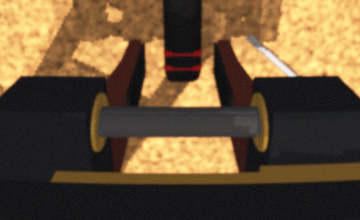

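The grip end sits centred between the open fingers at crop (182,68). Descending.

{"api": "apply_moves", "payload": {
  "increments": [
    [[0,0,10],[0,0,0]],
    [[0,0,10],[0,0,0]],
    [[0,0,5],[0,0,0]],
    [[0,0,0],[0,0,0]]
  ]
}}

```text
clock: 8.6
tcp_pos: [0.4299, -0.1173, 0.0749]
eef_rot: [-3.135, -0.186, 0.002]
wrist_force: [-0.3, -0.1, 0.5]
gripper_width: 0.0404
gripper_force: 0.0
```

{"api": "apply_moves", "payload": {
  "increments": [
    [[0,0,0],[0,0,0]],
    [[0,0,0],[0,0,0]],
    [[0,0,0],[0,0,0]]
  ],
  "claw": 30
}}

```text
clock: 8.9
tcp_pos: [0.4306, -0.1177, 0.0759]
eef_rot: [3.136, 0.186, 0.001]
wrist_force: [-0.4, -0.1, 0.3]
gripper_width: 0.0303
gripper_force: 0.0
```

{"api": "apply_moves", "payload": {
  "increments": [
    [[0.4,12,0],[0,0,-4]],
    [[1.7,24,0],[0,0,-8]],
    [[1.7,24,0],[0,0,-8]]
  ]
}}

```text
clock: 9.2
tcp_pos: [0.4467, -0.1745, 0.0757]
eef_rot: [-3.052, -0.736, 0.002]
wrist_force: [0.8, 2.6, -0.0]
gripper_width: 0.0301
gripper_force: 0.9
```

```bash
cat >> h.py <<'E'
def st(B=(.6029,-.0971)):
    s=telemetry.observe();d=s["tcp_pos"][:2]-B;r=np.hypot(*d);yaw=np.arctan2(d[1],d[0])%(2*np.pi)
    u=d/r;t=np.array([u[1],-u[0]])  # clockwise tangent
    R=Ro.from_rotvec(s["eef_rot"]).as_matrix();x=-R[:2,0]
    f=s["wrist_force"];print("t %.2f r %.1f dev %.3f toolerr %.3f z %.4f Fcw %.2f Frad %.2f M_bolt %.2f q6 %.2f"%(s["clock"],r*1e3,yaw-np.pi-.2985,np.arctan2(u[0]*x[1]-u[1]*x[0],u@x),s["tcp_pos"][2],f[:2]@t,f[:2]@u,-(f[:2]@t)*r,s["joint_pos"][5]))
E
python3 -c "
from h import *
st()"
```

```text
t 9.20 r 174.3 dev 0.162 toolerr 0.013 z 0.0757 Fcw 2.04 Frad -1.85 M_bolt -0.36 q6 0.58
```

{"api": "apply_moves", "payload": {
  "increments": [
    [[1.7,24,0],[0,0,-8]],
    [[1.7,24,0],[0,0,-8]],
    [[1.7,24,0],[0,0,-8]],
    [[1.7,24,0],[0,0,-8]],
    [[1.7,24,0],[0,0,-8]],
    [[1.7,24,0],[0,0,-8]],
    [[0.4,12,0],[0,0,-4]]
  ]
}}

```text
clock: 9.9
tcp_pos: [0.5693, -0.2673, 0.0757]
eef_rot: [2.423, 1.999, -0.001]
wrist_force: [-1.5, -1.3, 0.5]
gripper_width: 0.03
gripper_force: 1.1
```

```bash
python3 - <<'E'
from h import *
st()
c=get_calibration("wrist");im=get_image("wrist")
for b in blobs(red(im),40):print(b,onz(c,b[1],.067).round(4),onz(c,b[1],.088).round(4))
im=get_image("side");c=get_calibration("side")
cv2.imwrite("pics/s5.png",cv2.resize(im[170:290,200:360,::-1],None,fx=4,fy=4,interpolation=2))
E
```

```text
t 9.90 r 173.5 dev 1.077 toolerr 0.004 z 0.0757 Fcw 1.27 Frad 1.56 M_bolt -0.22 q6 -0.36
([236, 0, 22, 23, 368], [246.6, 8.8]) [ 0.5788 -0.1402  0.067 ] [ 0.5794 -0.1477  0.088 ]
([251, 139, 49, 9, 280], [274.7, 143.3]) [ 0.5796 -0.202   0.067 ] [ 0.5801 -0.2009  0.088 ]
([252, 159, 47, 10, 279], [274.5, 163.7]) [ 0.5775 -0.2119  0.067 ] [ 0.5783 -0.2094  0.088 ]
([309, 240, 26, 33, 107], [321.3, 254.4]) [ 0.5932 -0.2656  0.067 ] [ 0.5918 -0.2557  0.088 ]
([222, 260, 16, 17, 40], [229.4, 267.5]) [ 0.5416 -0.2637  0.067 ] [ 0.5474 -0.2541  0.088 ]
([252, 270, 43, 9, 226], [273.1, 274.8]) [ 0.5647 -0.2727  0.067 ] [ 0.5673 -0.2619  0.088 ]
([251, 285, 43, 10, 218], [272.5, 290.7]) [ 0.5624 -0.2826  0.067 ] [ 0.5653 -0.2704  0.088 ]
```

View pics/s5.png

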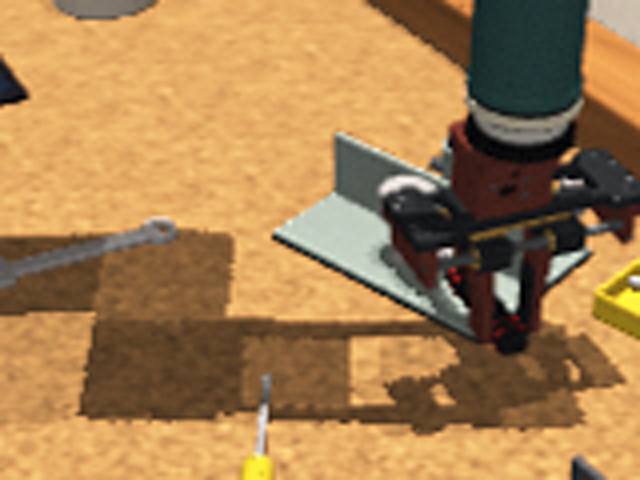

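The wrench has swung back, and the tab is still on the tighten side. Now the first driving stroke, about 1.6 rad, which is still below the shortest run-in.

{"api": "apply_moves", "payload": {
  "increments": [
    [[0.4,-12,0],[0,0,4]],
    [[0.4,-12,0],[0,0,4]],
    [[1.7,-24,0],[0,0,8]],
    [[1.7,-24,0],[0,0,8]],
    [[1.7,-24,0],[0,0,8]],
    [[1.7,-24,0],[0,0,8]],
    [[1.7,-24,0],[0,0,8]],
    [[1.7,-24,0],[0,0,8]],
    [[1.7,-24,0],[0,0,8]],
    [[1.7,-24,0],[0,0,8]],
    [[1.7,-24,0],[0,0,8]],
    [[1.7,-24,0],[0,0,8]]
  ]
}}

```text
clock: 11.2
tcp_pos: [0.4306, -0.0688, 0.076]
eef_rot: [3.13, -0.265, 0.0]
wrist_force: [1.0, -3.2, -0.1]
gripper_width: 0.0298
gripper_force: 1.2
```

```bash
python3 -c "
from h import *
st()"
```

```text
t 11.20 r 174.7 dev -0.461 toolerr -0.007 z 0.0760 Fcw -2.97 Frad -1.49 M_bolt 0.52 q6 1.42
```

{"api": "apply_moves", "payload": {
  "increments": [
    [[0.4,-12,0],[0,0,4]],
    [[0.4,-12,0],[0,0,4]],
    [[0.4,-12,0],[0,0,4]]
  ]
}}

```text
clock: 11.5
tcp_pos: [0.4397, -0.0342, 0.0759]
eef_rot: [3.086, -0.585, -0.001]
wrist_force: [-0.8, -2.7, 1.0]
gripper_width: 0.0299
gripper_force: 1.3
```

{"api": "apply_moves", "payload": {
  "increments": [
    [[0.2,-7.6,0],[0,0,2.5]],
    [[0.2,-7.6,0],[0,0,2.5]]
  ]
}}

```text
clock: 11.7
tcp_pos: [0.4457, -0.0204, 0.0758]
eef_rot: [3.058, -0.718, -0.002]
wrist_force: [-1.8, -2.3, 0.8]
gripper_width: 0.0299
gripper_force: 1.3
```

{"api": "apply_moves", "payload": {
  "increments": [
    [[0.2,-7.6,0],[0,0,2.5]],
    [[0.2,-7.6,0],[0,0,2.5]]
  ]
}}

```text
clock: 11.9
tcp_pos: [0.4528, -0.0073, 0.0757]
eef_rot: [3.023, -0.851, -0.003]
wrist_force: [-1.3, -1.4, 1.2]
gripper_width: 0.0299
gripper_force: 1.3
```

{"api": "apply_moves", "payload": {
  "increments": [
    [[0.2,-7.6,0],[0,0,2.5]],
    [[0.2,-7.6,0],[0,0,2.5]]
  ]
}}

```text
clock: 12.1
tcp_pos: [0.4612, 0.0053, 0.0757]
eef_rot: [2.983, -0.982, -0.003]
wrist_force: [-2.5, -2.4, 1.2]
gripper_width: 0.0299
gripper_force: 1.3
```

{"api": "apply_moves", "payload": {
  "increments": [
    [[0.2,-7.6,0],[0,0,2.5]],
    [[0.2,-7.6,0],[0,0,2.5]]
  ]
}}

```text
clock: 12.3
tcp_pos: [0.4706, 0.0171, 0.0756]
eef_rot: [2.937, -1.111, -0.004]
wrist_force: [-3.0, -1.6, 1.9]
gripper_width: 0.0297
gripper_force: 1.3
```

{"api": "apply_moves", "payload": {
  "increments": [
    [[0.2,-7.6,0],[0,0,2.5]],
    [[0.2,-7.6,0],[0,0,2.5]]
  ]
}}

```text
clock: 12.5
tcp_pos: [0.4809, 0.028, 0.0756]
eef_rot: [2.886, -1.238, -0.004]
wrist_force: [-2.3, -1.1, 0.6]
gripper_width: 0.0302
gripper_force: 1.3
```

{"api": "apply_moves", "payload": {
  "increments": [
    [[0.2,-7.6,0],[0,0,2.5]],
    [[0.2,-7.6,0],[0,0,2.5]]
  ]
}}

```text
clock: 12.7
tcp_pos: [0.4923, 0.038, 0.0756]
eef_rot: [2.829, -1.363, -0.005]
wrist_force: [-2.5, -1.0, 1.4]
gripper_width: 0.0303
gripper_force: 1.3
```

```bash
python3 -c "
from h import *
st()"
```

```text
t 12.70 r 174.6 dev -1.183 toolerr -0.013 z 0.0756 Fcw -2.55 Frad 0.77 M_bolt 0.45 q6 2.41
```

{"api": "apply_moves", "payload": {
  "increments": [
    [[0.4,12,0],[0,0,-4]],
    [[1.7,24,0],[0,0,-8]],
    [[1.7,24,0],[0,0,-8]],
    [[1.7,24,0],[0,0,-8]],
    [[1.7,24,0],[0,0,-8]],
    [[1.7,24,0],[0,0,-8]],
    [[1.7,24,0],[0,0,-8]],
    [[1.7,24,0],[0,0,-8]],
    [[1.7,24,0],[0,0,-8]],
    [[1.7,24,0],[0,0,-8]],
    [[1.7,24,0],[0,0,-8]],
    [[1.7,24,0],[0,0,-8]]
  ]
}}

```text
clock: 13.9
tcp_pos: [0.4703, -0.209, 0.0756]
eef_rot: [-2.941, -1.097, 0.003]
wrist_force: [-0.8, 2.5, -1.2]
gripper_width: 0.0302
gripper_force: 1.1
```

{"api": "apply_moves", "payload": {
  "increments": [
    [[1.7,24,0],[0,0,-8]],
    [[1.7,24,0],[0,0,-8]],
    [[0.4,12,0],[0,0,-4]],
    [[0,0,0],[0,0,0]]
  ]
}}

```text
clock: 14.3
tcp_pos: [0.5192, -0.2478, 0.0758]
eef_rot: [2.711, 1.586, 0.0]
wrist_force: [0.2, 0.3, 0.1]
gripper_width: 0.03
gripper_force: 0.0
```

```bash
python3 -c "
from h import *
st()"
```

```text
t 14.30 r 172.4 dev 0.766 toolerr -0.005 z 0.0758 Fcw -0.05 Frad -0.42 M_bolt 0.01 q6 -0.05
```

{"api": "apply_moves", "payload": {
  "increments": [
    [[0.1,-7.6,0],[0,0,2.5]],
    [[0.1,-7.6,0],[0,0,2.5]]
  ]
}}

```text
clock: 14.5
tcp_pos: [0.5055, -0.2391, 0.076]
eef_rot: [2.779, 1.461, 0.001]
wrist_force: [2.4, -0.9, -0.3]
gripper_width: 0.0304
gripper_force: 1.2
```

{"api": "apply_moves", "payload": {
  "increments": [
    [[0.1,-7.6,0],[0,0,2.5]],
    [[0.1,-7.6,0],[0,0,2.5]]
  ]
}}

```text
clock: 14.7
tcp_pos: [0.4933, -0.2299, 0.0762]
eef_rot: [2.84, 1.338, 0.002]
wrist_force: [2.2, -0.7, -1.0]
gripper_width: 0.0298
gripper_force: 1.2
```

{"api": "apply_moves", "payload": {
  "increments": [
    [[0.1,-7.6,0],[0,0,2.5]],
    [[0.1,-7.6,0],[0,0,2.5]]
  ]
}}

```text
clock: 14.9
tcp_pos: [0.4819, -0.2198, 0.0762]
eef_rot: [2.896, 1.213, 0.002]
wrist_force: [2.9, -1.3, -0.9]
gripper_width: 0.03
gripper_force: 1.2
```

{"api": "apply_moves", "payload": {
  "increments": [
    [[0.1,-7.6,0],[0,0,2.5]],
    [[0.1,-7.6,0],[0,0,2.5]]
  ]
}}

```text
clock: 15.1
tcp_pos: [0.4715, -0.2089, 0.0762]
eef_rot: [2.946, 1.085, 0.003]
wrist_force: [3.2, -0.9, -1.4]
gripper_width: 0.03
gripper_force: 1.2
```

{"api": "apply_moves", "payload": {
  "increments": [
    [[0.1,-7.6,0],[0,0,2.5]],
    [[0.1,-7.6,0],[0,0,2.5]]
  ]
}}

```text
clock: 15.3
tcp_pos: [0.462, -0.197, 0.0762]
eef_rot: [2.991, 0.956, 0.003]
wrist_force: [2.9, -0.5, -0.3]
gripper_width: 0.03
gripper_force: 1.2
```

{"api": "apply_moves", "payload": {
  "increments": [
    [[0.1,-7.6,0],[0,0,2.5]],
    [[0.1,-7.6,0],[0,0,2.5]]
  ]
}}

```text
clock: 15.5
tcp_pos: [0.4537, -0.1845, 0.0762]
eef_rot: [3.029, 0.825, 0.003]
wrist_force: [2.3, -1.7, -1.0]
gripper_width: 0.0299
gripper_force: 1.2
```

{"api": "apply_moves", "payload": {
  "increments": [
    [[0.1,-7.6,0],[0,0,2.5]],
    [[0.1,-7.6,0],[0,0,2.5]]
  ]
}}

```text
clock: 15.7
tcp_pos: [0.4471, -0.1719, 0.0764]
eef_rot: [3.061, 0.692, 0.005]
wrist_force: [4.2, -4.4, -1.1]
gripper_width: 0.0301
gripper_force: 2.9
```

The force has jumped, so the bolt is seating. I'll settle and check.

{"api": "apply_moves", "payload": {
  "increments": [
    [[0,0,0],[0,0,0]],
    [[0,0,0],[0,0,0]]
  ]
}}

```text
clock: 15.9
tcp_pos: [0.4464, -0.1714, 0.0761]
eef_rot: [3.062, 0.699, 0.002]
wrist_force: [2.9, -0.7, 0.1]
gripper_width: 0.03
gripper_force: 1.1
```

```bash
python3 -c "
from h import *
st()"
```

```text
t 15.90 r 173.2 dev 0.145 toolerr 0.006 z 0.0761 Fcw -1.93 Frad -2.35 M_bolt 0.33 q6 0.61
```

{"api": "apply_moves", "payload": {
  "increments": [
    [[0,-2,0],[0,0,0.7]],
    [[0,-2,0],[0,0,0.7]]
  ]
}}

```text
clock: 16.1
tcp_pos: [0.4455, -0.169, 0.0761]
eef_rot: [3.069, 0.661, 0.002]
wrist_force: [2.5, -4.9, -0.1]
gripper_width: 0.0299
gripper_force: 3.1
```

```bash
python3 -c "
from h import *
st()"
```

```text
t 16.10 r 173.0 dev 0.130 toolerr -0.004 z 0.0761 Fcw -5.53 Frad -0.25 M_bolt 0.96 q6 0.64
```

{"api": "apply_moves", "payload": {
  "increments": [
    [[0,-2,0],[0,0,0.7]],
    [[0,-2,0],[0,0,0.7]]
  ]
}}

```text
clock: 16.3
tcp_pos: [0.4442, -0.1657, 0.0762]
eef_rot: [3.076, 0.624, 0.003]
wrist_force: [3.3, -7.6, -0.5]
gripper_width: 0.0298
gripper_force: 3.6
```

```bash
python3 -c "
from h import *
st()"
```

```text
t 16.30 r 172.9 dev 0.110 toolerr -0.008 z 0.0762 Fcw -8.31 Frad -0.03 M_bolt 1.44 q6 0.67
```

{"api": "apply_moves", "payload": {
  "increments": [
    [[0,-1.5,0],[0,0,0.5]],
    [[0,-1,0],[0,0,0.4]]
  ]
}}

```text
clock: 16.5
tcp_pos: [0.4433, -0.1636, 0.0762]
eef_rot: [3.08, 0.6, 0.003]
wrist_force: [3.0, -6.9, 0.6]
gripper_width: 0.0298
gripper_force: 3.8
```

{"api": "apply_moves", "payload": {
  "increments": [
    [[0,0,0],[0,0,0]],
    [[0,0,0],[0,0,0]],
    [[0,0,0],[0,0,0]]
  ]
}}

```text
clock: 16.8
tcp_pos: [0.4433, -0.1636, 0.0762]
eef_rot: [3.08, 0.6, 0.003]
wrist_force: [2.7, -7.2, -0.5]
gripper_width: 0.0304
gripper_force: 3.5
```

```bash
python3 -c "
from h import *
st()"
```

```text
t 16.80 r 172.9 dev 0.096 toolerr -0.010 z 0.0762 Fcw -7.64 Frad 0.27 M_bolt 1.32 q6 0.69
```

Torque is about 1.3 N·m standing still, so roughly 58 N on the anchor. Releasing slowly now.

{"api": "apply_moves", "payload": {
  "increments": [
    [[0,2,0],[0,0,0]],
    [[0,2,0],[0,0,0]],
    [[0,2,0],[0,0,0]],
    [[0,2,0],[0,0,0]],
    [[0,0,0],[0,0,0]]
  ]
}}

```text
clock: 17.3
tcp_pos: [0.4444, -0.1692, 0.0755]
eef_rot: [-3.083, -0.601, 0.002]
wrist_force: [1.2, -2.7, 0.1]
gripper_width: 0.0301
gripper_force: 0.8
```

{"api": "apply_moves", "payload": {
  "increments": [
    [[0,0,0],[0,0,0]],
    [[0,0,0],[0,0,0]],
    [[0,0,0],[0,0,0]]
  ],
  "claw": 46
}}

```text
clock: 17.6
tcp_pos: [0.4443, -0.1688, 0.0755]
eef_rot: [-3.083, -0.601, 0.002]
wrist_force: [-0.6, 0.2, -0.0]
gripper_width: 0.0454
gripper_force: 0.0
```

```bash
python3 - <<'E'
from h import *
st()
c=get_calibration("wrist");im=get_image("wrist")
for b in blobs(red(im),60):print(b,onz(c,b[1],.067).round(4),onz(c,b[1],.088).round(4))
E
```

```text
t 17.60 r 174.1 dev 0.126 toolerr -0.039 z 0.0755 Fcw 0.46 Frad 0.41 M_bolt -0.08 q6 0.68
([232, 0, 21, 26, 422], [242.2, 10.5]) [ 0.5546 -0.1062  0.067 ] [ 0.5489 -0.111   0.088 ]
([259, 136, 50, 13, 335], [284.0, 142.2]) [ 0.507  -0.1461  0.067 ] [ 0.5079 -0.1454  0.088 ]
([261, 156, 49, 13, 316], [285.5, 162.7]) [ 0.4979 -0.1507  0.067 ] [ 0.5    -0.1494  0.088 ]
([197, 240, 40, 66, 1016], [215.0, 275.4]) [ 0.4246 -0.1379  0.067 ] [ 0.4369 -0.1384  0.088 ]
([323, 240, 39, 65, 997], [343.0, 275.2]) [ 0.4519 -0.2047  0.067 ] [ 0.4604 -0.1959  0.088 ]
([273, 266, 43, 14, 232], [294.0, 273.9]) [ 0.4423 -0.1788  0.067 ] [ 0.4522 -0.1735  0.088 ]
([17, 272, 27, 8, 65], [31.3, 273.7]) [ 0.3822 -0.0358  0.067 ] [ 0.4004 -0.0504  0.088 ]
([530, 273, 30, 26, 258], [547.5, 285.2]) [ 0.491  -0.3251  0.067 ] [ 0.4941 -0.2996  0.088 ]
([0, 276, 31, 23, 237], [10.7, 285.5]) [ 0.3683 -0.0239  0.067 ] [ 0.3884 -0.0402  0.088 ]
([275, 283, 42, 12, 215], [295.2, 289.9]) [ 0.4332 -0.1834  0.067 ] [ 0.4443 -0.1775  0.088 ]
```

The force is zero, and the tab is still 12 mm to the tighten side. Lifting clear.

{"api": "apply_moves", "payload": {
  "increments": [
    [[0,4,0],[0,0,0]],
    [[0,0,-10],[0,0,0]],
    [[0,0,-30],[0,0,0]],
    [[0,0,-40],[0,0,0]],
    [[0,0,-30],[0,0,0]],
    [[0,0,0],[0,0,0]],
    [[0,0,0],[0,0,0]]
  ]
}}

```text
clock: 18.35
tcp_pos: [0.4469, -0.1732, 0.1867]
eef_rot: [3.082, 0.601, 0.003]
wrist_force: [-0.1, -0.5, 0.3]
gripper_width: 0.0459
gripper_force: 0.0
```

```bash
python3 - <<'E'
from h import *
st()
c=get_calibration("wrist");im=get_image("wrist")
for b in blobs(red(im),40):print(b,onz(c,b[1],.067).round(4),onz(c,b[1],.088).round(4))
E
```

```text
t 18.35 r 173.6 dev 0.155 toolerr -0.069 z 0.1867 Fcw -0.43 Frad 0.29 M_bolt 0.07 q6 0.67
([248, 57, 10, 16, 125], [252.8, 64.5]) [ 0.5533 -0.1073  0.067 ] [ 0.5503 -0.1104  0.088 ]
([262, 133, 28, 8, 129], [275.5, 136.4]) [ 0.5069 -0.1459  0.067 ] [ 0.5076 -0.1458  0.088 ]
([263, 144, 28, 9, 123], [276.6, 148.4]) [ 0.4979 -0.1506  0.067 ] [ 0.4993 -0.1501  0.088 ]
([271, 212, 26, 8, 87], [283.1, 216.3]) [ 0.4432 -0.179   0.067 ] [ 0.449  -0.1763  0.088 ]
([271, 223, 26, 8, 84], [283.7, 226.8]) [ 0.434  -0.1834  0.067 ] [ 0.4406 -0.1803  0.088 ]
```

The arm is clear, the handle hasn't moved and the tab is still on tighten.

```bash
python3 -c "
from h import *
print(robot.hand_in())"
```

```text
the job is handed in; nothing more can be done
None
```

The job is handed in: lever thrown to tighten, bolt pulled up to an estimated 58 N on its anchor (about 1.3 N·m with the hand still), and the wrench left on the bolt with the arm clear; the hand-in gave no verdict.

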